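# Charge the weighing dish with boiling stones

## Task

With the scoop, take some boiling stones out of the steel tray and tip at least three of the four into the porcelain dish on the balance, from close above it; do not touch the stones with the fingers. Then stand the scoop back upright on the floor of the tray and let go of it: every stone must end in the dish or in the tray, the dish must stay upright on the balance where it is, and nothing else on the bench is to be moved.

Things in the scene. Friction and masses are not known exactly. Their poses are not given: they have to be found in the camera images.
- tray: Narrow fixed steel tray, 86 wide, 30 high, 5 thick, origin under it. Inside: 76 wide, floor 5 above the bench, from x -110 to an upright wall at x +135. The -x end, on the robot's side, leans outward, 70 degrees steep (x -121 at 35 high), its corners cut upright at 45 degrees over 18 to match the scoop's nose. Stones lie near it, the scoop in the +x half, mouth to them. Tray and balance may swap sides.
- scoop: Loose 0.12 kg steel scoop in the tray, mouth at -x. Floor 70 (x) x 66, 2 thick, its bare nose tapering at 45 degrees from full width at x -17 to 30 wide at x -35. Origin: centre of the underside. Side walls 13 high for x -17 to -1, then 28; back wall 28 high. Black handle: upright 18 x 18 bar behind the back wall, axis at x +44, y 0, rear face x +53, from the floor to 122 high; grip it across x or y.
- scoop_lip (a point): Middle of the scoop's front edge, on the underside (scoop x -35, y 0, z 0).
- scoop_grip (a point): Point on the axis of the scoop's handle, 100 above its underside (scoop x +44, y 0).
- scoop_pan (a point): Point 10 above the underside in the middle of the scoop's pan.
- stone0: Loose white glazed boiling stone, one of four: round tablet, 18 diameter, 14 high, edges bevelled 4.5, 12 g. Origin: its centre (12 above the bench in the tray). Slick: friction about 0.2, it slides on steel tilted over 15 degrees; pushed against the tray's leaning end wall it rides up over the scoop's lip.
- stone1: Loose white glazed boiling stone, one of four: round tablet, 18 diameter, 14 high, edges bevelled 4.5, 12 g. Origin: its centre (12 above the bench in the tray). Slick: friction about 0.2, it slides on steel tilted over 15 degrees; pushed against the tray's leaning end wall it rides up over the scoop's lip.
- stone2: Loose white glazed boiling stone, one of four: round tablet, 18 diameter, 14 high, edges bevelled 4.5, 12 g. Origin: its centre (12 above the bench in the tray). Slick: friction about 0.2, it slides on steel tilted over 15 degrees; pushed against the tray's leaning end wall it rides up over the scoop's lip.
- stone3: Loose white glazed boiling stone, one of four: round tablet, 18 diameter, 14 high, edges bevelled 4.5, 12 g. Origin: its centre (12 above the bench in the tray). Slick: friction about 0.2, it slides on steel tilted over 15 degrees; pushed against the tray's leaning end wall it rides up over the scoop's lip.
- dish: The target: straight-walled white porcelain dish, loose, 0.22 kg, 110 outer diameter at the rim and a little narrower at the foot, 46 high, wall 4. It stands on the balance's round pan. Origin: centre of its underside, which is 64 above the bench; rim 110 above the bench.
- balance: White bench balance, fixed: 240 (its x) x 170 (y) x 46 high, display at its -x end, round steel pan 132 diameter centred at x +35, pan top 64 above the bench. Origin: centre of the underside.
- spare_dish: Bystander: small porcelain bowl, 90 diameter, 35 high, on the bench. Origin: centre of the underside.
- beaker: Bystander: glass beaker, 64 diameter, 85 high. Origin: centre of the underside.
- bulb: Bystander: red pipette bulb standing upright, 48 diameter, 85 high. Origin: centre of the underside.
- wash_bottle: Bystander: white bottle, 64 diameter, 160 high. Origin: centre of the underside.
- jar: Bystander: amber jar, 72 diameter, 90 high. Origin: centre of the underside.

How it is judged:
By the outcome, as a careful person would: the job done as asked, in the order asked, and still so for the second after the job is handed in, with the robot touching nothing.
It also fails if it takes over 61 s, if anything falls off the work surface, if the arm or the gripper's body presses on something with over 40 N, if the wrist force passes 120 N, or if a joint passes its speed limit or range.

## Robot

A 7-joint arm with a two-finger parallel gripper is mounted at the origin on the work surface. World frame = base frame: x ahead of the robot, y to its left, z up, the work surface at z = 0. Lengths are in m, angles in rad, forces in N, time in s.
With the tool pointing down it reaches from about 0.425 to 0.925 m from the base axis. Payload 6.8 kg.
Tool frame: the origin (TCP) lies midway between the tips of the shut fingers; the grasp point (between the pads) lies behind it (r.grip_point_offset is the z of the grasp point in the tool frame, in m); z points along the fingers, y is the line along which they close (so a half turn about z gives the same grasp; the last joint's range is limited). The gripper opens to 88 mm and grips with 3 to 60 N. Pads are 20 mm wide; open, the fingers measure 115 mm over their backs; the gripper's body (75 mm by 178 mm) begins 61 mm behind the grasp point.
Start: joints at [-1.296, 0.477, 0.022, 1.555, -0.011, 1.109, -0.083], TCP at [0.252, 0.626, 0.223] pointing down, gripper open.
Joint ranges: [-2.96, 2.96], [-0.34, 2.1], [-1.41, 1.46], [0.24, 2.44], [-1.37, 4.51], [0.17, 1.92], [-2.96, 2.96]. Speed limits (rad/s): [2.39, 2.39, 3.14, 3.14, 3.14, 3.14, 3.14].

## Interface

Orientations are given as a unit quaternion [x, y, z, w].
In Python, from workcell import r gives the robot as it stands. The module is installed in compiled form; this text tells all that it offers.
- The arm moves only by the tool apply_moves, never from a script. Its argument "increments" is text: rows parted by semicolons, each of 7 numbers parted by spaces: the shift along the tool's x, y, z in m, then the turn, a rotation vector about the tool's x, y, z in rad, then the opening, from 0 (shut) to 1 (fully open). A call has 1 to 10 rows; each row shifts and turns the commanded pose from where the row before left it, along the tool's axes as they then stand; what a row does not reach is not made up. A row lasts 1/10 s, in which the tool goes at most 50 mm and 8.59 degrees, less where a joint would pass 70% of its speed; a pose out of reach is approached as far as the arm can. A call with a gripper value outside its range is refused whole. The fingers move at their own pace and stop on an object; the grip force is fixed at half the most. Time passes only in rows, so rows that do not move let the fingers close. It gives the time, the measured TCP pose, the force, the opening and the grip force at its end, in the units of the state.
- r.read_state(): the state, without advancing time (a new reading comes with each control period).
- r.capture(name): name is "side" or "top" or "wrist"; returns (picture, depth): 400x640x3 uint8, red, green, blue; 400x640 float32, m along the optical axis (not along the pixel's ray), 0 where there is no reading.
- r.camera_model(name): a dict with "intrinsics" (3x3 intrinsics, pixels), "R" (3x3) and "t" (3): a world point X has camera coordinates R X + t; the wrist camera has in their place "hand_eye" (4x4, takes a point from camera to tool coordinates, whose origin is the TCP and whose axes are the flange's). Camera axes: x right, y down, z forward; pixel columns grow to the right and rows downward; lengths in m; the calibration is good to about 2 mm. A picture is of the moment at which its call begins: read the wrist's pose just before it. camera_model takes no time and is no camera call.
- r.sign_off(): hands the job in; it is judged then, once.
Trained networks look in the newest picture that a camera, given by its name, has taken for a name from the list of things; names that differ only in an ending like _2 or _b are one class to them, and where a whole thing is asked for, a point or a joint stands for the part that bears it (a point fixed in the world has none). Each returns a list of dicts, best first, with "p" (0 to 1); they miss things now and then, are a little off and sometimes report something else, mostly with a low value. They report only what shows in the picture. A call takes as long as a camera call.
- r.spot_in(label, camera): "at" ([x, y, z] in m, in world coordinates, good to about 4 mm: the middle of the surface that is visible of it).
The state is a dict: "time": time; "joint_pos": joint angles; "joint_vel": joint speeds; "joint_efforts": joint torques, N m; "tcp_pos": TCP position; "orientation": TCP orientation; "contact_force": force on the tool from outside, world axes, zero at the start; "wrist_torque": the same for the moment, N m; "gripper_width": opening from 0.0 (shut) to 1.0 (fully open); "grip_force": force on a finger pad.
Only numpy, scipy, OpenCV 4.12 (cv2) and the standard library are available. Lean on these libraries where they do the work, as an engineer would, in place of code of your own. Each camera call takes 0.05 s, during which the arm holds its last target. There are 200 camera calls.

## Working session

There is one attempt and no reset: what is moved stays moved. The work goes in short steps, Python scripts to look and compute and a tool call to move; the robot and the scene stay as the last step left them, time stands still between calls to the robot, and variables do not carry over. Pictures are saved under pics/ and viewed, at most 10 in all, crops included, and the job is handed in when it is done.

Besides the shell and the picture viewer there is one more tool, called as a command line: name --argument value ..., lists and objects as JSON in quotes. apply_moves: Moves the arm, as the interface text tells. Its arguments: {"type":"object","properties":{"increments":{"type":"string"}},"required":["increments"]}

```bash
mkdir -p pics
cat > h.py <<'E'
import numpy as np,cv2
from workcell import r
from scipy.spatial.transform import Rotation as R
def cloud(cam):
    im,d=r.capture(cam); m=r.camera_model(cam); K=np.array(m["intrinsics"])
    v,u=np.indices(d.shape); P=np.stack([(u-K[0,2])/K[0,0]*d,(v-K[1,2])/K[1,1]*d,d],-1)
    W=(P-np.array(m["t"]))@np.array(m["R"]); W[d==0]=np.nan
    return im,W
E
python3 - <<'E'
from h import *
np.set_printoptions(precision=4,suppress=True)
s=r.read_state();print(s, r.grip_point_offset)
for c in("top","side"):
    im,W=cloud(c);cv2.imwrite(f"pics/{c}1.png",im[...,::-1]);np.save(c+"W.npy",W)
    for n in("tray","scoop","scoop_grip","stone0","dish","balance","spare_dish","beaker","bulb","wash_bottle","jar"):
        print(c,n,[(np.round(q["at"],3).tolist(),round(q["p"],2)) for q in r.spot_in(n,c)][:5])
E
```

```text
{'time': 0.0, 'joint_pos': array([-1.2961,  0.4778,  0.0223,  1.5565, -0.0116,  1.1093, -0.0831]), 'joint_vel': array([-0.0004,  0.0005, -0.0001,  0.0002, -0.0001, -0.0022,  0.0016]), 'joint_efforts': array([ -0.0001, -58.287 ,   1.5345, -27.2601,  -0.0543,   0.0173,
         0.0002]), 'tcp_pos': array([0.2519, 0.6256, 0.2217]), 'orientation': array([ 0.1902,  0.9817, -0.0009, -0.0001]), 'contact_force': array([-0.0847, -0.1448,  0.3852]), 'wrist_torque': array([-0.0306,  0.0179,  0.0419]), 'grip_force': 0.0, 'gripper_width': 0.998593511486395} -0.0187
top tray [([0.548, 0.212, 0.002], 0.83)]
top scoop [([0.642, 0.183, 0.008], 0.92)]
top scoop_grip [([0.547, 0.214, 0.004], 0.63), ([0.637, 0.188, 0.005], 0.56)]
top stone0 [([0.526, -0.217, 0.046], 0.31)]
top dish [([0.594, -0.243, 0.069], 0.65)]
top balance [([0.522, -0.219, 0.048], 0.58)]
top spare_dish [([0.404, 0.008, 0.02], 0.65)]
top beaker [([0.693, -0.018, 0.035], 0.87)]
top bulb [([0.551, 0.019, 0.036], 0.66)]
top wash_bottle [([0.646, 0.45, 0.108], 0.72)]
top jar [([0.495, -0.434, 0.094], 0.97), ([0.692, -0.017, 0.036], 0.33)]
side tray [([0.551, 0.2, 0.018], 0.94)]
side scoop [([0.66, 0.188, 0.021], 0.69)]
side scoop_grip [([0.661, 0.185, 0.03], 0.98)]
side stone0 []
side dish [([0.594, -0.23, 0.085], 0.77), ([0.658, 0.186, 0.023], 0.26)]
side balance [([0.521, -0.277, 0.044], 0.96)]
side spare_dish [([0.403, 0.02, 0.016], 0.67)]
side beaker [([0.682, -0.034, 0.061], 0.83)]
side bulb [([0.547, 0.008, 0.035], 0.63)]
side wash_bottle [([0.642, 0.446, 0.076], 0.95)]
side jar [([0.482, -0.465, 0.077], 0.67)]
```

View pics/top1.png

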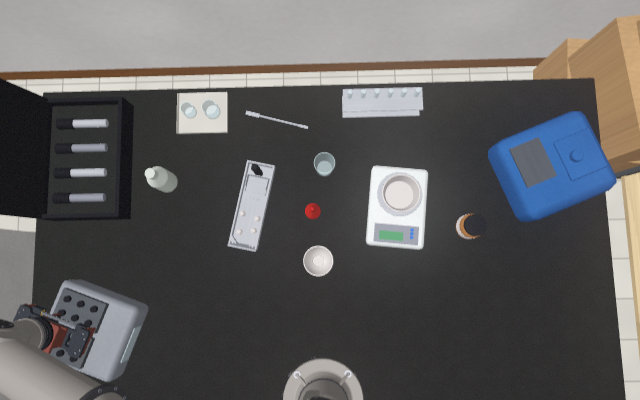

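View pics/side1.png

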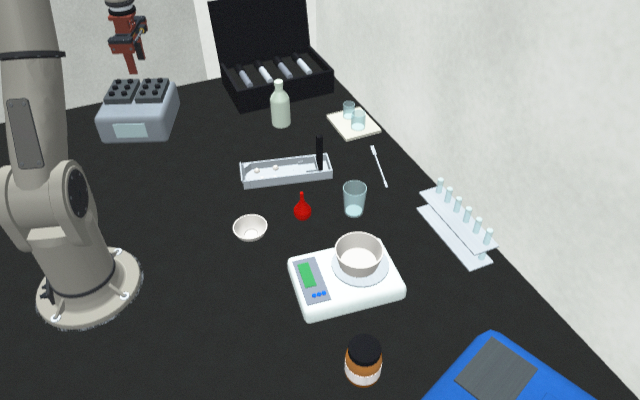

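The top picture shows the tray at px (228-275, 160-250). Its four stones are near (241,214), (257,217), (238,231) and (250,232), and the black handle is at (258,168). The dish is at (400,194). The side view agrees with this.

Run:
```python
from h import *
np.set_printoptions(precision=4,suppress=True)
W=np.load("topW.npy").reshape(-1,3)
m=(W[:,2]>.02)&(W[:,2]<.042)&(abs(W[:,0]-.55)<.17)&(abs(W[:,1]-.21)<.1)
print(m.sum(),cv2.minAreaRect(W[m][:,:2].astype(np.float32)))
m=(W[:,2]>.09)&(W[:,2]<.15)&(abs(W[:,0]-.6)<.1)&(abs(W[:,1]+.24)<.09)
print("dish",m.sum(),cv2.minEnclosingCircle(W[m][:,:2].astype(np.float32)),W[m][:,2].max())
m=(W[:,2]>.08)&(abs(W[:,0]-.65)<.06)&(abs(W[:,1]-.18)<.06)
print("handle",W[m].mean(0) if m.any() else 0)
s=r.read_state();print(R.from_quat(s["orientation"]).as_matrix());print(r.camera_model("wrist"))
```

```text
667 ((0.5732086300849915, 0.20267532765865326), (0.08782761543989182, 0.26553061604499817), 77.40318298339844)
dish 358 ((0.5892555713653564, -0.23605947196483612), 0.054921433329582214) 0.11806583402312346
handle [0.6695 0.1781 0.1181]
[[-0.9276  0.3735  0.    ]
 [ 0.3735  0.9276  0.    ]
 [-0.      0.     -1.    ]]
{'intrinsics': array([[286.8399,   0.    , 317.3676],
       [  0.    , 286.8399, 200.1936],
       [  0.    ,   0.    ,   1.    ]]), 'hand_eye': array([[ 0.0003, -0.9563, -0.2923,  0.0811],
       [ 1.    ,  0.0004, -0.0002, -0.0005],
       [ 0.0003, -0.2923,  0.9563, -0.1628],
       [ 0.    ,  0.    ,  0.    ,  1.    ]])}
```

apply_moves --increments "-0.03 -0.018 -0.005 0 0 0 1;-0.03 -0.018 -0.005 0 0 0 1;-0.03 -0.018 -0.005 0 0 0 1;-0.03 -0.018 -0.005 0 0 0 1;-0.03 -0.018 -0.005 0 0 0 1;-0.03 -0.018 -0.005 0 0 0 1;-0.03 -0.018 -0.005 0 0 0 1;-0.03 -0.018 -0.005 0 0 0 1;-0.03 -0.018 -0.005 0 0 0 1;-0.03 -0.018 -0.005 0 0 0 1"

```text
time: 2.2
tcp_pos: [0.4639, 0.3459, 0.2731]
orientation: [0.19, 0.982, 0.0, 0.0]
contact_force: [0.5, 0.3, -0.5]
gripper_width: 1.002
grip_force: 0.0
```

apply_moves --increments "-0.03 -0.018 -0.005 0 0 0 1;-0.03 -0.018 -0.005 0 0 0 1;-0.03 -0.018 -0.005 0 0 0 1;-0.03 -0.018 -0.005 0 0 0 1;-0.03 -0.018 -0.005 0 0 0 1;0 0 0 0 0 -0.081 1;0 0 0 0 0 -0.081 1;0 0 0 0 0 0 1"

```text
time: 3.0
tcp_pos: [0.5688, 0.2073, 0.2977]
orientation: [0.11, 0.994, 0.0, 0.0]
contact_force: [0.3, -0.1, -0.1]
gripper_width: 1.0
grip_force: 0.0
```

```bash
cat >> h.py <<'E'
def wcloud():
    s=r.read_state(); im,d=r.capture("wrist"); m=r.camera_model("wrist"); K=m["intrinsics"]; H=np.array(m["hand_eye"])
    v,u=np.indices(d.shape); P=np.stack([(u-K[0,2])/K[0,0]*d,(v-K[1,2])/K[1,1]*d,d],-1)
    T=P@H[:3,:3].T+H[:3,3]; W=T@R.from_quat(s["orientation"]).as_matrix().T+s["tcp_pos"]; W[d==0]=np.nan
    return im,W
E
python3 - <<'E'
from h import *
np.set_printoptions(precision=4,suppress=True)
im,W=wcloud();cv2.imwrite("pics/w1.png",im[...,::-1]);np.save("W1.npy",W)
s=r.read_state();print(s["time"],s["tcp_pos"],s["joint_pos"],R.from_quat(s["orientation"]).as_matrix())
for n in("stone0","scoop","scoop_grip","scoop_lip","tray"):
    print(n,[(np.round(q["at"],4).tolist(),round(q["p"],2)) for q in r.spot_in(n,"wrist")][:6])
Q=W.reshape(-1,3)
m=(Q[:,2]>.022)&(Q[:,2]<.032)&(abs(Q[:,0]-.56)<.17)&(abs(Q[:,1]-.2)<.09)
print("tray",m.sum(),cv2.minAreaRect(Q[m][:,:2].astype(np.float32)))
m=(Q[:,2]>.115)&(Q[:,2]<.135)&(abs(Q[:,0]-.67)<.06)&(abs(Q[:,1]-.18)<.06)
print("handle",m.sum(),Q[m].mean(0),cv2.minAreaRect(Q[m][:,:2].astype(np.float32)))
E
```

```text
3.05 [0.5687 0.2076 0.2977] [-0.6107  0.3026  0.2019  1.6491 -0.0645  1.1964  0.9541] [[-0.9753  0.2208 -0.0001]
 [ 0.2208  0.9753  0.0002]
 [ 0.0001  0.0002 -1.    ]]
stone0 [([0.4975, 0.2388, 0.0156], 0.62), ([0.4939, 0.2029, 0.0188], 0.55), ([0.5328, 0.1918, 0.0225], 0.55), ([0.5475, 0.2311, 0.0191], 0.54), ([0.5295, 0.2117, 0.0024], 0.54)]
scoop [([0.6434, 0.1866, 0.0086], 0.55)]
scoop_grip [([0.643, 0.1868, 0.0094], 0.78)]
scoop_lip [([0.6433, 0.1831, 0.0061], 0.79)]
tray [([0.5348, 0.2119, 0.0035], 0.76)]
tray 1894 ((0.5734054446220398, 0.20268981158733368), (0.08619397133588791, 0.2597036063671112), 77.14912414550781)
handle 218 [0.6672 0.1809 0.1257] ((0.6690346002578735, 0.18065012991428375), (0.017254985868930817, 0.018273575231432915), 77.94275665283203)
```

View pics/w1.png

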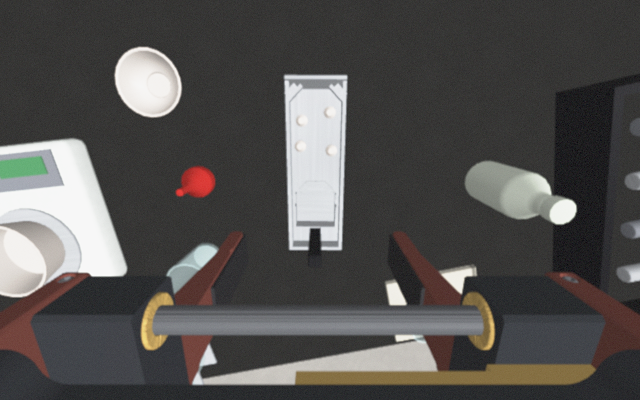

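The wrist picture shows stones at px (301,119), (330,112), (300,147) and (331,151). The scoop mouth edge is near (316,182) and the handle near (315,245), all aligned with the tray.

apply_moves --increments "-0.026 -0.001 0 0 0 0 1;-0.026 -0.001 0 0 0 0 1;-0.026 -0.001 0 0 0 0 1;-0.026 -0.001 0 0 0 0 1;0 0 0.035 0 0 0 1;0 0 0.035 0 0 0 1;0 0 0.035 0 0 0 1;0 0 0.035 0 0 0 1;0 0 0.02 0 0 0 1;0 0 0 0 0 0 1"

```text
time: 4.3
tcp_pos: [0.6669, 0.1807, 0.134]
orientation: [0.11, 0.994, -0.001, -0.003]
contact_force: [-0.4, 0.3, -0.4]
gripper_width: 1.003
grip_force: 0.0
```

Run:
```python
from h import *
np.set_printoptions(precision=4,suppress=True)
im,W=wcloud()
s=r.read_state();print(s["time"],s["tcp_pos"],s["joint_pos"],R.from_quat(s["orientation"]).as_matrix())
Q=W.reshape(-1,3)
for lo,hi in((.1,.115),(.115,.135)):
    m=(Q[:,2]>lo)&(Q[:,2]<hi)&(abs(Q[:,0]-.67)<.06)&(abs(Q[:,1]-.18)<.03)
    print("handle",m.sum(),cv2.minAreaRect(Q[m][:,:2].astype(np.float32)) if m.any() else 0)
```

```text
4.35 [0.6684 0.1809 0.1364] [-0.49    0.5935  0.199   1.5928 -0.1342  0.9716  1.1019] [[-0.9757  0.2191 -0.0027]
 [ 0.2191  0.9757 -0.001 ]
 [ 0.0024 -0.0016 -1.    ]]
handle 189 ((0.6620513200759888, 0.18196716904640198), (0.017800889909267426, 0.003334324574097991), 76.03592681884766)
handle 807 ((0.668926477432251, 0.1803186982870102), (0.0178687646985054, 0.01791457086801529), 76.4233169555664)
```

apply_moves --increments "0 0 0.025 0 0 0 1;0 0 0.025 0 0 0 1;0 0 0 0 0 0 1;0 0 0 0 0 0 0;0 0 0 0 0 0 0;0 0 0 0 0 0 0;0 0 0 0 0 0 0;0 0 0 0 0 0 0;0 0 0 0 0 0 0;0 0 0 0 0 0 0"

```text
time: 5.35
tcp_pos: [0.6693, 0.1809, 0.0877]
orientation: [0.11, 0.994, 0.0, -0.0]
contact_force: [0.2, 0.7, 0.5]
gripper_width: 0.401
grip_force: 0.0
```

apply_moves --increments "0 0 0 0 0 0 0;0 0 0 0 0 0 0;0 0 0 0 0 0 0;0 0 0 0 0 0 0;0 0 0 0 0 0 0;0 0 0 0 0 0 0"

```text
time: 5.95
tcp_pos: [0.6692, 0.1809, 0.0875]
orientation: [0.11, 0.994, -0.0, -0.0]
contact_force: [-0.1, -0.3, -1.5]
gripper_width: 0.202
grip_force: 30.0
```

apply_moves --increments "0.01 0 0 0 0 0 0;0.01 0 0 0 0 0 0;0.01 0 0 0 0 0 0;0.01 0 0 0 0 0 0;0.01 0 0 0 0 0 0;0.01 0 0 0 0 0 0;0.01 0 0 0 0 0 0;0.01 0 0 0 0 0 0;0.01 0 0 0 0 0 0;0 0 0 0 0 0 0"

```text
time: 6.95
tcp_pos: [0.5798, 0.2014, 0.0876]
orientation: [0.11, 0.994, 0.0, -0.001]
contact_force: [0.3, 0.5, -1.3]
gripper_width: 0.205
grip_force: 30.0
```

Run:
```python
from h import *
im,W=wcloud();cv2.imwrite("pics/w2.png",cv2.resize(im[0:260,160:480,::-1],None,fx=2,fy=2))
print(r.read_state()["tcp_pos"])
```

```text
[0.58085794 0.20104773 0.08775508]
```

View pics/w2.png

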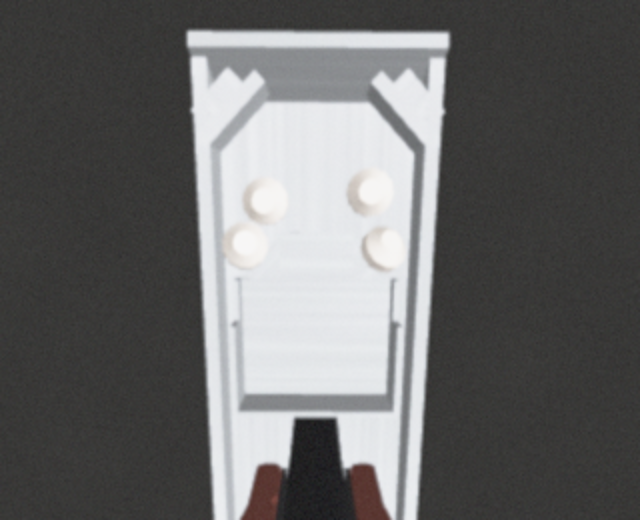

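The wrist view shows two stones beside the nose at px (245,243) and (383,248). The other two are ahead of it at (265,200) and (370,192).

apply_moves --increments "0.004 0 0 0 0 0 0;0.004 0 0 0 0 0 0;0.004 0 0 0 0 0 0;0.004 0 0 0 0 0 0;0.004 0 0 0 0 0 0;0.004 0 0 0 0 0 0;0.004 0 0 0 0 0 0;0.004 0 0 0 0 0 0;0.004 0 0 0 0 0 0;0.002 0 0 0 0 0 0"

```text
time: 8.0
tcp_pos: [0.5441, 0.209, 0.0877]
orientation: [0.11, 0.994, -0.0, 0.0]
contact_force: [0.2, -0.3, -2.7]
gripper_width: 0.204
grip_force: 30.0
```

Run:
```python
from h import *
im,W=wcloud();cv2.imwrite("pics/w3.png",cv2.resize(im[0:260,160:480,::-1],None,fx=2,fy=2))
s=r.read_state();print(s["tcp_pos"],s["orientation"],s["contact_force"])
```

```text
[0.54381944 0.20911348 0.08764358] [ 1.10053525e-01  9.93925647e-01 -3.51004808e-06 -1.72805546e-04] [-0.45762269 -0.86252435 -0.84907713]
```

View pics/w3.png

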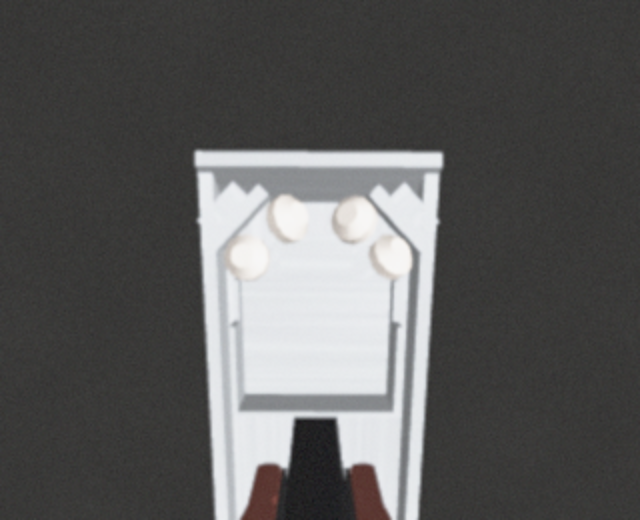

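All four stones now sit around the nose at px (290,217), (354,217), (248,257) and (391,257), against the end wall and the cut corners. I'll push the last 10 mm slowly.

apply_moves --increments "0.002 0 0 0 0 0 0;0.002 0 0 0 0 0 0;0.002 0 0 0 0 0 0;0.002 0 0 0 0 0 0;0.001 0 0 0 0 0 0;0 0 0 0 0 0 0"

```text
time: 8.65
tcp_pos: [0.5387, 0.2096, 0.089]
orientation: [0.111, 0.994, 0.0, 0.003]
contact_force: [6.6, -4.5, 1.3]
gripper_width: 0.202
grip_force: 30.0
```

Run:
```python
from h import *
im,W=wcloud();cv2.imwrite("pics/w4.png",cv2.resize(im[0:260,160:480,::-1],None,fx=2,fy=2))
s=r.read_state();print(s["tcp_pos"],s["orientation"],s["contact_force"])
```

```text
[0.53865681 0.20964018 0.08897912] [1.10997157e-01 9.93816901e-01 2.18358104e-04 2.74771701e-03] [ 5.7833032  -4.30422571  1.26954506]
```

View pics/w4.png

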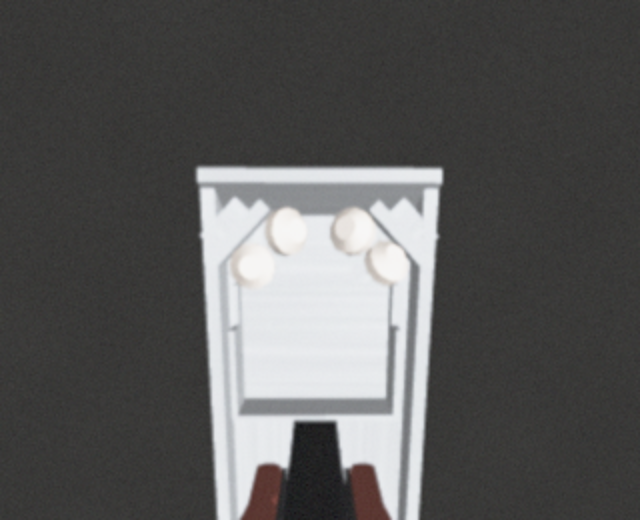

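The front two stones at px (288,231) and (353,231) are being squeezed between the lip and the wall, and the side two are starting to ride up. I'll keep pushing gently.

apply_moves --increments "0.002 0 0.001 0 0 0 0;0.002 0 0 0 0 0 0;0.002 0 0 0 0 0 0;0.002 0 0 0 0 0 0;0 0 0 0 0 0 0"

```text
time: 9.2
tcp_pos: [0.5355, 0.2105, 0.0907]
orientation: [0.112, 0.994, 0.001, 0.007]
contact_force: [11.8, -8.3, 12.0]
gripper_width: 0.204
grip_force: 30.0
```

Run:
```python
from h import *
im,W=wcloud();cv2.imwrite("pics/w5.png",cv2.resize(im[60:200,220:420,::-1],None,fx=3,fy=3))
s=r.read_state();print(s["tcp_pos"],s["orientation"],s["contact_force"])
# stone-top heights
O=np.array([.5632,.2050]);a=np.deg2rad(-12.85);M=np.array([[np.cos(a),np.sin(a)],[-np.sin(a),np.cos(a)]])
for n,q in enumerate(r.spot_in("stone0","wrist")[:6]):
    p=np.array(q["at"]);print(np.round(M@(p[:2]-O)*1e3,1),round(p[2]*1e3,1),round(q["p"],2))
```

```text
[0.53554903 0.21051214 0.09065154] [0.11176387 0.99370997 0.00121626 0.00691719] [11.49347512 -7.68830707 12.16707055]
[-105.9   -9.7] 23.7 0.93
[-87.5 -24.2] 19.7 0.9
[-99.3  13.9] 19.0 0.72
[-94.1  27.5] 21.8 0.64
```

View pics/w5.png

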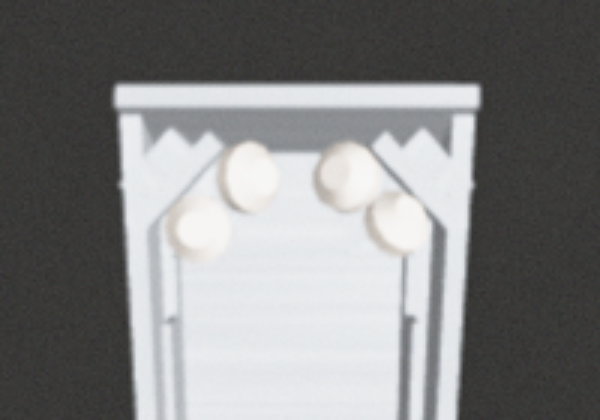

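apply_moves --increments "-0.003 0 0 0 0.05 0 0;-0.003 0 -0.001 0 0.05 0 0;-0.003 0 -0.001 0 0.05 0 0;-0.003 0 -0.001 0 0.05 0 0;-0.003 0 -0.001 0 0.05 0 0;-0.003 0 -0.001 0 0.05 0 0;-0.003 0 -0.001 0 0.05 0 0;0 0 0 0 0 0 0"

```text
time: 10.1
tcp_pos: [0.5497, 0.2075, 0.0888]
orientation: [0.109, 0.979, 0.019, -0.174]
contact_force: [0.2, 0.2, 1.1]
gripper_width: 0.205
grip_force: 30.0
```

Run:
```python
from h import *
im,W=wcloud();cv2.imwrite("pics/w6.png",cv2.resize(im[0:260,160:480,::-1],None,fx=2,fy=2))
s=r.read_state();print(s["tcp_pos"],s["orientation"],s["contact_force"],s["joint_pos"])
O=np.array([.5632,.2050]);a=np.deg2rad(-12.85);M=np.array([[np.cos(a),np.sin(a)],[-np.sin(a),np.cos(a)]])
print(R.from_quat(s["orientation"]).as_matrix(),M@(s["tcp_pos"][:2]-O))
for n,q in enumerate(r.spot_in("stone0","wrist")[:6]):
    p=np.array(q["at"]);print(np.round(M@(p[:2]-O)*1e3,1),round(p[2]*1e3,1),round(q["p"],2))
```

```text
[0.54938882 0.20765122 0.08898494] [ 0.10896649  0.97871474  0.01912056 -0.17285304] [ 1.04619905 -0.08356003 -0.98267654] [-0.4350614   0.65588985  0.10914672  1.6470477  -0.27270235  1.15779449
  1.16045674]
[[-9.16496259e-01  2.19904320e-01 -3.34180636e-01]
 [ 2.06684130e-01  9.75521415e-01  7.50975340e-02]
 [ 3.42514639e-01 -2.43225157e-04 -9.39512460e-01]] [-0.01405491 -0.00048678]
[-109.6   -8.9] 41.4 0.86
[-107.    13.6] 35.0 0.81
[-86.  -21.2] 38.3 0.8
[-84.9  20.4] 37.8 0.54
```

View pics/w6.png

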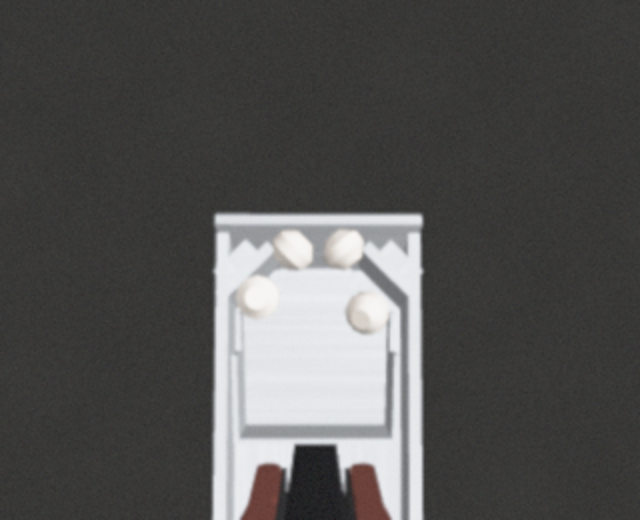

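All four stones are visible at px (294,249), (345,248), (258,297) and (369,312). The front two look wedged between the lip edge (row ~268) and the end wall, so I'll check the profile in depth.

```bash
cat >> h.py <<'E'
O=np.array([.5632,.2050]);a=np.deg2rad(-12.85);M=np.array([[np.cos(a),np.sin(a)],[-np.sin(a),np.cos(a)]])
def prof(W,ys,im=None):
    Q=W.reshape(-1,3);T=(Q[:,:2]-O)@M.T*1e3
    for y in ys:
        m=(abs(T[:,1]-y)<2)&(T[:,0]>-135)&(T[:,0]<0)&(Q[:,2]<.1)
        b=np.round(T[m,0]/4)*4
        print(y,[(int(x),round(float(np.median(Q[m,2][b==x])*1e3))) for x in np.unique(b)])
E
python3 - <<'E'
from h import *
im,W=wcloud();prof(W,(2,-9,13,-22,21))
E
```

```text
2 [(-124, 34), (-120, 34), (-116, 25), (-112, 14), (-108, 36), (-104, 29), (-100, 27), (-96, 27), (-92, 26), (-88, 25), (-84, 23), (-80, 23), (-76, 22), (-72, 21), (-68, 19), (-64, 18), (-60, 18), (-56, 17), (-52, 16), (-48, 15), (-44, 14), (-40, 13), (-36, 23), (-32, 37), (-28, 46), (-24, 63), (-20, 79), (-16, 95)]
-9 [(-124, 34), (-120, 35), (-116, 39), (-112, 42), (-108, 42), (-104, 38), (-100, 27), (-96, 27), (-92, 26), (-88, 24), (-84, 24), (-80, 22), (-76, 22), (-72, 21), (-68, 20), (-64, 19), (-60, 18), (-56, 17), (-52, 16), (-48, 15), (-44, 14), (-40, 13), (-36, 21), (-32, 37), (-28, 43), (-24, 63), (-20, 79), (-16, 92), (-12, 98)]
13 [(-124, 35), (-120, 35), (-116, 40), (-112, 41), (-108, 41), (-104, 35), (-100, 28), (-96, 26), (-92, 25), (-88, 24), (-84, 23), (-80, 23), (-76, 22), (-72, 31), (-68, 31), (-64, 19), (-60, 18), (-56, 17), (-52, 16), (-48, 15), (-44, 14), (-40, 13), (-36, 21), (-32, 37), (-28, 6), (-24, 96), (-20, 5), (-16, 6), (-12, 6)]
-22 [(-124, 34), (-120, 34), (-116, 27), (-112, 31), (-108, 21), (-104, 15), (-100, 31), (-96, 38), (-92, 39), (-88, 38), (-84, 34), (-80, 22), (-76, 22), (-72, 20), (-68, 20), (-64, 19), (-60, 18), (-56, 17), (-52, 16), (-48, 15), (-44, 14), (-40, 13), (-36, 20), (-32, 36), (-28, 6), (-24, 6), (-20, 6)]
21 [(-124, 35), (-120, 34), (-116, 27), (-112, 30), (-108, 19), (-104, 6), (-100, 27), (-96, 26), (-92, 25), (-88, 25), (-84, 24), (-80, 23), (-76, 33), (-72, 37), (-68, 37), (-64, 35), (-60, 18), (-56, 17), (-52, 16), (-48, 15), (-44, 14), (-40, 13), (-36, 23), (-32, 36), (-28, 5), (-24, 6), (-20, 5)]
```

apply_moves --increments "0.001 0 0.001 0 -0.035 0 0;0.001 0 0.001 0 -0.035 0 0;0.001 0 0.001 0 -0.035 0 0;0.002 0 0.001 0 -0.035 0 0;0 0 0 0 0 0 0"

```text
time: 10.75
tcp_pos: [0.5403, 0.2101, 0.0884]
orientation: [0.108, 0.989, 0.011, -0.105]
contact_force: [-3.4, -0.9, 6.2]
gripper_width: 0.203
grip_force: 30.0
```

Run:
```python
from h import *
im,W=wcloud();prof(W,(2,-9,13,-22,21));s=r.read_state();print(s["contact_force"],s["tcp_pos"],s["orientation"])
```

```text
2 [(-136, 0), (-132, 0), (-124, 35), (-120, 34), (-116, 25), (-112, 15), (-108, 25), (-104, 18), (-100, 17), (-96, 17), (-92, 16), (-88, 16), (-84, 15), (-80, 15), (-76, 14), (-72, 14), (-68, 13), (-64, 13), (-60, 12), (-56, 12), (-52, 11), (-48, 11), (-44, 10), (-40, 10), (-36, 29), (-32, 51), (-28, 83), (-24, 98)]
-9 [(-136, 0), (-132, 1), (-124, 35), (-120, 34), (-116, 27), (-112, 31), (-108, 34), (-104, 34), (-100, 31), (-96, 16), (-92, 16), (-88, 15), (-84, 15), (-80, 15), (-76, 14), (-72, 14), (-68, 13), (-64, 13), (-60, 13), (-56, 12), (-52, 11), (-48, 11), (-44, 11), (-40, 10), (-36, 28), (-32, 53), (-28, 74), (-24, 93)]
13 [(-136, 0), (-132, 1), (-124, 35), (-120, 34), (-116, 26), (-112, 31), (-108, 33), (-104, 34), (-100, 29), (-96, 16), (-92, 16), (-88, 16), (-84, 15), (-80, 15), (-76, 14), (-72, 14), (-68, 13), (-64, 13), (-60, 12), (-56, 12), (-52, 11), (-48, 24), (-44, 25), (-40, 22), (-36, 34), (-32, 98), (-28, 6), (-24, 6), (-20, 6), (-16, 6), (-12, 6), (-8, 5)]
-22 [(-136, 0), (-132, 0), (-124, 34), (-120, 34), (-116, 25), (-112, 31), (-108, 23), (-104, 6), (-100, 27), (-96, 29), (-92, 30), (-88, 29), (-84, 24), (-80, 15), (-76, 14), (-72, 14), (-68, 13), (-64, 13), (-60, 12), (-56, 12), (-52, 12), (-48, 11), (-44, 10), (-40, 10), (-36, 27), (-32, 35), (-28, 6), (-24, 6), (-20, 5)]
21 [(-136, 0), (-132, 1), (-124, 35), (-120, 34), (-116, 25), (-112, 30), (-108, 24), (-104, 6), (-100, 16), (-96, 16), (-92, 15), (-88, 15), (-84, 15), (-80, 15), (-76, 14), (-72, 14), (-68, 13), (-64, 13), (-60, 12), (-56, 12), (-52, 23), (-48, 27), (-44, 28), (-40, 26), (-36, 31), (-28, 6), (-24, 6), (-20, 6)]
[-3.74215412 -0.56577266  7.48617432] [0.54041986 0.21008951 0.08842829] [ 0.10845043  0.98844672  0.01146562 -0.10526213]
```

apply_moves --increments "0.002 0 0 0 0 0 0;0.002 0 0 0 0 0 0;0.002 0 0 0 0 0 0;0.002 0 0 0 0 0 0;0 0 0 0 0 0 0"

```text
time: 11.3
tcp_pos: [0.5349, 0.2114, 0.0886]
orientation: [0.109, 0.988, 0.012, -0.105]
contact_force: [-0.4, 0.6, 0.9]
gripper_width: 0.207
grip_force: 30.0
```

Run:
```python
from h import *
im,W=wcloud();prof(W,(2,-9,13,-22));s=r.read_state();print(s["contact_force"],s["tcp_pos"],s["orientation"])
```

```text
2 [(-136, 1), (-132, 1), (-124, 35), (-120, 34), (-116, 23), (-112, 16), (-108, 17), (-104, 17), (-100, 16), (-96, 16), (-92, 15), (-88, 15), (-84, 14), (-80, 14), (-76, 14), (-72, 13), (-68, 13), (-64, 12), (-60, 12), (-56, 11), (-52, 11), (-48, 10), (-44, 13), (-40, 35), (-36, 61), (-32, 89)]
-9 [(-136, 1), (-132, 1), (-124, 34), (-120, 34), (-116, 25), (-112, 16), (-108, 30), (-104, 33), (-100, 32), (-96, 30), (-92, 16), (-88, 15), (-84, 14), (-80, 14), (-76, 14), (-72, 13), (-68, 13), (-64, 12), (-60, 12), (-56, 11), (-52, 11), (-48, 11), (-44, 11), (-40, 35), (-36, 58), (-32, 86), (-28, 93)]
13 [(-136, 1), (-132, 1), (-124, 35), (-120, 34), (-116, 24), (-112, 16), (-108, 17), (-104, 17), (-100, 30), (-96, 31), (-92, 28), (-88, 15), (-84, 15), (-80, 14), (-76, 14), (-72, 13), (-68, 12), (-64, 12), (-60, 12), (-56, 12), (-52, 24), (-48, 24), (-44, 17), (-40, 93), (-32, 6), (-28, 6), (-24, 6), (-20, 6), (-16, 6)]
-22 [(-136, 1), (-132, 1), (-124, 35), (-120, 34), (-116, 26), (-112, 31), (-108, 27), (-104, 16), (-100, 27), (-96, 30), (-92, 30), (-88, 28), (-84, 15), (-80, 14), (-76, 14), (-72, 13), (-68, 13), (-64, 12), (-60, 12), (-56, 12), (-52, 11), (-48, 11), (-44, 13), (-40, 34), (-32, 6), (-28, 6), (-24, 6)]
[-0.109648    0.42187186 -0.08525099] [0.53497475 0.21136857 0.08857976] [ 0.10936271  0.98841279  0.01164779 -0.10461493]
```

All four stones are on the pan now. I'll pitch up and wait for them to slide back.

apply_moves --increments "-0.004 0 -0.002 0 0.053 0 0;-0.004 0 -0.002 0 0.053 0 0;-0.004 0 -0.002 0 0.053 0 0;-0.004 0 -0.002 0 0.053 0 0;0 0 0 0 0 0 0;0 0 0 0 0 0 0;0 0 0 0 0 0 0"

```text
time: 12.05
tcp_pos: [0.5519, 0.2075, 0.0917]
orientation: [0.107, 0.972, 0.023, -0.208]
contact_force: [-0.4, 1.0, -2.6]
gripper_width: 0.2
grip_force: 30.0
```

Run:
```python
from h import *
im,W=wcloud();prof(W,(0,));s=r.read_state();print(s["contact_force"],s["tcp_pos"],R.from_quat(s["orientation"]).as_matrix(),s["joint_pos"])
for n,q in enumerate(r.spot_in("stone0","wrist")[:6]):
    p=np.array(q["at"]);print(np.round(M@(p[:2]-O)*1e3,1),round(p[2]*1e3,1),round(q["p"],2))
```

```text
0 [(-124, 34), (-120, 33), (-116, 25), (-108, 38), (-104, 38), (-100, 37), (-96, 35), (-92, 34), (-88, 33), (-84, 31), (-80, 30), (-76, 29), (-72, 27), (-68, 27), (-64, 25), (-60, 23), (-56, 23), (-52, 22), (-48, 30), (-44, 19), (-40, 25), (-36, 37), (-32, 43), (-28, 55), (-24, 67), (-20, 79), (-16, 91), (-12, 98)]
[-0.11957744 -0.97922823 -1.9226851 ] [0.55195251 0.20763448 0.09194481] [[-8.90421507e-01  2.18147994e-01 -3.99450865e-01]
 [ 1.98922301e-01  9.75915661e-01  8.95463045e-02]
 [ 4.09364701e-01  2.74270152e-04 -9.12370794e-01]] [-0.40929436  0.69451986  0.10183054  1.58832723 -0.29266675  1.24561792
  1.18016346]
[-48.5  -8.6] 37.3 0.78
[-53.8 -16.9] 38.3 0.72
[-46.8  17.3] 35.7 0.72
[-81.1  15.9] 45.6 0.67
```

apply_moves --increments "0.002 0 -0.005 0 0.03 0 0;0.004 0 -0.009 0 0.03 0 0;0.007 0 -0.013 0 0 0 0;0.009 0 -0.018 0 0 0 0;0.009 0 -0.018 0 0 0 0;0.009 0 -0.018 0 0 0 0;0.009 0 -0.018 0 0 0 0;0.009 0 -0.018 0 0 0 0;0.009 0 -0.018 0 0 0 0;0.009 0 -0.018 0 0 0 0"

```text
time: 13.15
tcp_pos: [0.5552, 0.2067, 0.2645]
orientation: [0.107, 0.965, 0.026, -0.236]
contact_force: [-0.2, 0.3, -3.1]
gripper_width: 0.207
grip_force: 30.0
```

Run:
```python
from h import *
np.set_printoptions(precision=4,suppress=True)
im,W=wcloud();s=r.read_state();Rt=R.from_quat(s["orientation"]).as_matrix();print(s["contact_force"],s["tcp_pos"],Rt,s["joint_pos"])
cv2.imwrite("pics/w7.png",cv2.resize(im[60:300,160:480,::-1],None,fx=2,fy=2))
# pan floor profile in tool frame
T=(W.reshape(-1,3)-s["tcp_pos"])@Rt*1e3
for y in(0,4,-4):
    m=(abs(T[:,1]-y)<2)&(T[:,0]>8)&(T[:,0]<100)&(T[:,2]>20)&(T[:,2]<110)
    b=np.round(T[m,0]/4)*4
    print(y,[(int(x),round(float(np.median(T[m,2][b==x])),1)) for x in np.unique(b)])
```

```text
[1.3431 0.5984 0.7199] [0.5565 0.2071 0.2679] [[-0.8675  0.2187 -0.4468]
 [ 0.1927  0.9758  0.1033]
 [ 0.4586  0.0035 -0.8886]] [-0.4017  0.5608  0.1193  1.4085 -0.291   1.6006  1.1184]
0 [(8, 74.6), (12, 84.3), (16, 85.7), (20, 86.0), (24, 86.2), (28, 86.4), (32, 87.1), (36, 87.5), (40, 87.9), (44, 88.3), (48, 88.2), (52, 89.0), (56, 89.3), (60, 89.7), (64, 89.9)]
4 [(8, 85.1), (12, 85.2), (16, 85.5), (20, 86.2), (24, 86.2), (28, 86.8), (32, 86.5), (36, 87.8), (40, 87.8), (44, 88.2), (48, 88.7), (52, 88.5), (56, 89.3), (60, 89.6), (64, 89.9)]
-4 [(8, 69.7), (12, 71.3), (16, 84.7), (20, 86.1), (24, 86.1), (28, 86.9), (32, 86.7), (36, 87.0), (40, 88.1), (44, 87.9), (48, 88.6), (52, 88.8), (56, 89.3), (60, 89.7), (64, 89.6)]
```

View pics/w7.png

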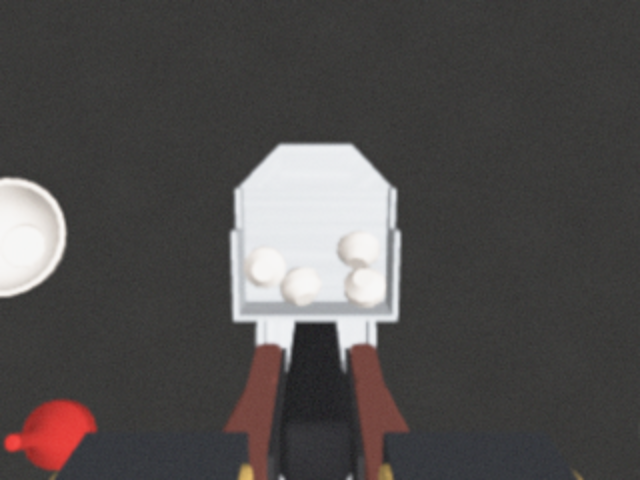

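The crop shows all four stones against the scoop's back wall at px (265,267), (301,286), (357,248) and (364,286). Next I'll compute the transport and the tip path about the lip.

```bash
cat >> h.py <<'E'
LIP=np.array([.069,0,.092])
def to_lip(target,Rt=None):
    s=r.read_state();Rt=R.from_quat(s["orientation"]).as_matrix()
    return Rt.T@(np.array(target)-s["tcp_pos"]-Rt@LIP)
def tiltstep(dth,shift,th): # keep lip fixed while turning dth about tool y, plus world shift (dx along tray x, dz) ; th=hand pitch before
    Ry=R.from_euler('y',dth).as_matrix(); sh=LIP-Ry@LIP
    c,sn=np.cos(th),np.sin(th); ex=np.array([-c,0,-sn]); ez=np.array([sn,0,-c])
    return sh+ex*shift[0]+ez*shift[1]
E
python3 - <<'E'
from h import *
np.set_printoptions(precision=4,suppress=True)
print(to_lip([.599,-.238,.20]), to_lip([.599,-.238,.20])/16)
th=.47
for k in range(9):
    print(k,tiltstep(-.05,(0,0),th));th-=.05
E
```

```text
[-0.2228 -0.4253 -0.0966] [-0.0139 -0.0266 -0.006 ]
0 [ 0.0047  0.     -0.0033]
1 [ 0.0047  0.     -0.0033]
2 [ 0.0047  0.     -0.0033]
3 [ 0.0047  0.     -0.0033]
4 [ 0.0047  0.     -0.0033]
5 [ 0.0047  0.     -0.0033]
6 [ 0.0047  0.     -0.0033]
7 [ 0.0047  0.     -0.0033]
8 [ 0.0047  0.     -0.0033]
```

apply_moves --increments "-0.005 -0.01 -0.002 0 0 0 0;-0.01 -0.02 -0.004 0 0 0 0;-0.013 -0.025 -0.006 0 0 0 0;-0.013 -0.025 -0.006 0 0 0 0;-0.013 -0.025 -0.006 0 0 0 0;-0.013 -0.025 -0.006 0 0 0 0;-0.013 -0.025 -0.006 0 0 0 0;-0.013 -0.025 -0.006 0 0 0 0;-0.013 -0.025 -0.006 0 0 0 0;-0.013 -0.025 -0.006 0 0 0 0"

```text
time: 14.2
tcp_pos: [0.632, -0.0485, 0.2539]
orientation: [0.107, 0.965, 0.026, -0.238]
contact_force: [-0.8, 0.5, -2.4]
gripper_width: 0.201
grip_force: 30.0
```

apply_moves --increments "-0.013 -0.025 -0.006 0 0 0 0;-0.013 -0.025 -0.006 0 0 0 0;-0.013 -0.025 -0.006 0 0 0 0;-0.013 -0.025 -0.006 0 0 0 0;-0.013 -0.025 -0.006 0 0 0 0;-0.013 -0.025 -0.006 0 0 0 0;-0.01 -0.02 -0.004 0 0 0 0;-0.005 -0.01 -0.002 0 0 0 0;0 0 0 0 0 0 0"

```text
time: 15.1
tcp_pos: [0.6915, -0.2466, 0.2476]
orientation: [0.108, 0.965, 0.026, -0.238]
contact_force: [-0.9, -0.3, -1.4]
gripper_width: 0.204
grip_force: 30.0
```

Run:
```python
from h import *
np.set_printoptions(precision=4,suppress=True)
im,W=wcloud();s=r.read_state();Rt=R.from_quat(s["orientation"]).as_matrix();print(s["contact_force"],s["tcp_pos"],Rt,s["joint_pos"])
print(to_lip([.599,-.238,.16]))
Q=W.reshape(-1,3)
m=(Q[:,2]>.1)&(Q[:,2]<.116)&(abs(Q[:,0]-.589)<.07)&(abs(Q[:,1]+.236)<.07)
print("dish",m.sum(),cv2.minEnclosingCircle(Q[m][:,:2].astype(np.float32)))
T=(Q-s["tcp_pos"])@Rt*1e3
m=(abs(T[:,1])<2)&(T[:,0]>8)&(T[:,0]<100)&(T[:,2]>20)&(T[:,2]<110);b=np.round(T[m,0]/4)*4
print([(int(x),round(float(np.median(T[m,2][b==x])),1)) for x in np.unique(b)])
```

```text
[ 0.7713  0.264  -1.7993] [ 0.692  -0.2448  0.2482] [[-0.8637  0.22   -0.4535]
 [ 0.1946  0.9755  0.1025]
 [ 0.4649  0.0003 -0.8854]] [ 0.1481  0.9016  0.2533  0.8672 -0.1422  1.8722  1.6963]
[-0.0284 -0.0139  0.029 ]
dish 1094 ((0.5869125723838806, -0.23591594398021698), 0.054848045110702515)
[(8, 68.9), (12, 70.9), (16, 70.9), (20, 70.3), (24, 73.3), (28, 83.8), (32, 83.9), (36, 84.5), (40, 85.2), (44, 85.6), (48, 85.6), (52, 86.3), (56, 86.2), (60, 87.0), (64, 87.4)]
```

apply_moves --increments "-0.0015 -0.0025 0.0045 0 -0.05 0 0;-0.0015 -0.0025 0.0045 0 -0.05 0 0;-0.0015 -0.0025 0.0045 0 -0.05 0 0;-0.0015 -0.0025 0.0045 0 -0.05 0 0;-0.0015 -0.0025 0.0045 0 -0.05 0 0;-0.0015 -0.0025 0.0045 0 -0.05 0 0;0 0 0 0 0 0 0"

```text
time: 15.85
tcp_pos: [0.6871, -0.2572, 0.2218]
orientation: [0.109, 0.99, 0.01, -0.09]
contact_force: [-1.0, 0.2, -1.6]
gripper_width: 0.205
grip_force: 30.0
```

Run:
```python
from h import *
import h
h.LIP[2]=.0895
np.set_printoptions(precision=4,suppress=True)
s=r.read_state();Rt=R.from_quat(s["orientation"]).as_matrix();print(s["contact_force"],s["tcp_pos"],Rt[:,0],s["joint_pos"],s["tcp_pos"]+Rt@LIP)
print(to_lip([.599,-.238,.122]),tiltstep(-.08,(0,0),0))
```

```text
[-0.9899  0.2013 -1.6185] [ 0.6871 -0.2572  0.2218] [-0.9599  0.2142  0.181 ] [ 0.1354  0.6982  0.2412  1.2253 -0.1359  1.4167  1.7201] [ 0.6051 -0.2388  0.1463]
[ 0.0016 -0.0006  0.025 ] [ 0.0074  0.     -0.0052]
```

apply_moves --increments "0.005 0 0.001 0 -0.05 0 0;0.005 0 0.001 0 -0.05 0 0;0.005 0 0.001 0 -0.05 0 0;0.005 0 0.001 0 -0.05 0 0;0.005 0 0.001 0 -0.05 0 0;0.0047 0 -0.003 0 -0.05 0 0;0.0047 0 -0.003 0 -0.05 0 0;0.0047 0 -0.003 0 -0.05 0 0;0.0047 0 -0.003 0 -0.05 0 0;0.0047 0 -0.003 0 -0.05 0 0"

```text
time: 16.85
tcp_pos: [0.6386, -0.246, 0.2293]
orientation: [0.108, 0.981, -0.017, 0.158]
contact_force: [0.1, 0.3, -1.9]
gripper_width: 0.203
grip_force: 30.0
```

Run:
```python
from h import *
import h
h.LIP[2]=.0895
np.set_printoptions(precision=4,suppress=True)
im,W=wcloud()
s=r.read_state();Rt=R.from_quat(s["orientation"]).as_matrix();print(s["contact_force"],s["tcp_pos"],Rt[:,0],s["joint_pos"],s["tcp_pos"]+Rt@LIP)
for q in r.spot_in("stone0","wrist")[:6]: print(np.round(q["at"],3),round(q["p"],2))
```

```text
[-3.0752  0.9591 -2.9258] [ 0.6364 -0.2461  0.2289] [-0.9268  0.2075 -0.3131] [ 0.1238  0.3313  0.2073  1.8146 -0.1514  0.6897  1.7619] [ 0.5998 -0.2378  0.1223]
[ 0.571 -0.209  0.084] 0.81
[ 0.556 -0.234  0.085] 0.79
[ 0.647 -0.269  0.159] 0.79
[ 0.651 -0.229  0.166] 0.52
[ 0.634 -0.246  0.149] 0.44
```

apply_moves --increments "0.0047 0 -0.0033 0 -0.05 0 0;0.0047 0 -0.0033 0 -0.05 0 0;0.0047 0 -0.0033 0 -0.05 0 0;0.0047 0 -0.0033 0 -0.05 0 0;0 0 0 0 0 0 0;0 0 0 0 0 0 0;0 0 0 0 0 0 0"

```text
time: 17.65
tcp_pos: [0.6181, -0.2426, 0.2345]
orientation: [0.106, 0.961, -0.028, 0.254]
contact_force: [0.1, 0.2, -0.8]
gripper_width: 0.201
grip_force: 30.0
```

Run:
```python
from h import *
import h
h.LIP[2]=.0895
np.set_printoptions(precision=4,suppress=True)
im,W=wcloud();cv2.imwrite("pics/w8.png",cv2.resize(im[60:360,160:480,::-1],None,fx=2,fy=2))
s=r.read_state();Rt=R.from_quat(s["orientation"]).as_matrix();print(s["contact_force"],s["tcp_pos"],Rt[:,0],s["joint_pos"],s["tcp_pos"]+Rt@LIP)
for q in r.spot_in("stone0","wrist")[:6]: print(np.round(q["at"],3),round(q["p"],2))
```

```text
[-0.1287 -0.1845 -1.1387] [ 0.618  -0.2427  0.2343] [-0.848   0.1897 -0.4949] [ 0.1598  0.2263  0.163   2.0091 -0.208   0.4001  1.8306] [ 0.6027 -0.2393  0.1224]
[ 0.579 -0.204  0.081] 0.75
[ 0.559 -0.249  0.084] 0.59
[ 0.591 -0.248  0.086] 0.58
```

View pics/w8.png

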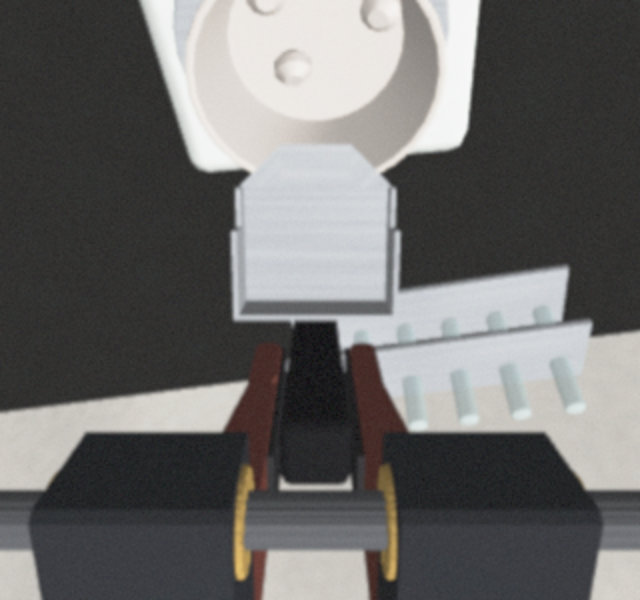

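The pan is empty at px (316,240). Three stones show in the dish at px (265,2), (381,12) and (292,67), and a fourth may be cropped out. I'll raise and level the scoop, then count by detector.

apply_moves --increments "-0.015 0 -0.008 0 0.08 0 0;-0.014 0 -0.008 0 0.08 0 0;-0.013 0 -0.009 0 0.08 0 0;-0.012 0 -0.009 0 0.08 0 0;-0.01 0 -0.009 0 0.08 0 0;-0.009 0 -0.01 0 0.08 0 0;-0.008 0 -0.01 0 0.08 0 0;-0.004 0 -0.005 0 0.04 0 0;0 0 0 0 0 0 0"

```text
time: 18.65
tcp_pos: [0.6814, -0.2566, 0.3225]
orientation: [0.109, 0.993, 0.004, -0.041]
contact_force: [0.7, -1.3, -2.2]
gripper_width: 0.203
grip_force: 30.0
```

Run:
```python
from h import *
np.set_printoptions(precision=4,suppress=True)
im,W=wcloud()
s=r.read_state();Rt=R.from_quat(s["orientation"]).as_matrix();print(s["contact_force"],s["tcp_pos"],Rt,s["joint_pos"])
for c in("wrist","top","side"):
    if c!="wrist": r.capture(c)
    for q in r.spot_in("stone0",c)[:7]: print(c,np.round(q["at"],3),round(q["p"],2))
print([np.round(q["at"],3) for q in r.spot_in("dish","top")])
Q=W.reshape(-1,3);T=(Q-s["tcp_pos"])@Rt*1e3
m=(abs(T[:,1])<2)&(T[:,0]>8)&(T[:,0]<100)&(T[:,2]>20)&(T[:,2]<110);b=np.round(T[m,0]/4)*4
print([(int(x),round(float(np.median(T[m,2][b==x])),1)) for x in np.unique(b)])
```

```text
[ 0.6087  0.0962 -1.6059] [ 0.6804 -0.2568  0.3224] [[-0.9726  0.2184 -0.0798]
 [ 0.2178  0.9758  0.0173]
 [ 0.0816 -0.0005 -0.9967]] [ 0.1234  0.5673  0.2565  1.2149 -0.1268  1.4569  1.7169]
wrist [ 0.586 -0.24   0.087] 0.54
wrist [ 0.564 -0.25   0.082] 0.51
wrist [ 0.58  -0.205  0.082] 0.43
top [0.646 0.454 0.109] 0.41
side [ 0.576 -0.21   0.079] 0.62
side [ 0.584 -0.242  0.084] 0.49
side [ 0.659 -0.252  0.243] 0.36
[array([ 0.609, -0.219,  0.072]), array([ 0.694, -0.016,  0.036])]
[(8, 81.0), (12, 81.4), (16, 81.7), (20, 82.2), (24, 82.8), (28, 83.0), (32, 83.4), (36, 83.5), (40, 84.4), (44, 84.5), (48, 85.2), (52, 85.5), (56, 85.7), (60, 85.9), (64, 86.3)]
```

Run:
```python
from h import *
np.set_printoptions(precision=4,suppress=True)
im,W=wcloud();s=r.read_state();Rt=R.from_quat(s["orientation"]).as_matrix()
C=np.array([.5875,-.236]);rho=np.hypot(W[...,0]-C[0],W[...,1]-C[1])
def blobs(m,t,mn=15):
    n,l,st,ce=cv2.connectedComponentsWithStats(m.astype(np.uint8))
    for i in range(1,n):
        if st[i,4]>=mn: print(t,st[i],np.nanmean(W[l==i],0),np.nanmax(W[l==i][:,2]))
print("floor z",np.nanmedian(W[(rho<.04),2]), (rho<.045).sum())
blobs((rho<.047)&(W[...,2]>.073)&(W[...,2]<.092),"dish")
# rim check
m=(W[...,2]>.1)&(W[...,2]<.116)&(rho<.07);print("rim",cv2.minEnclosingCircle(W[m][:,:2].astype(np.float32)))
# on scoop
T=(W-s["tcp_pos"])@Rt
blobs((abs(T[...,1])<.03)&(T[...,0]>.012)&(T[...,0]<.075)&(T[...,2]<.076)&(T[...,2]>.03),"scoop")
# on balance outside dish
blobs((rho>.058)&(abs(W[...,0]-.56)<.14)&(abs(W[...,1]+.23)<.11)&(W[...,2]>.05)&(W[...,2]<.1),"bal",8)
cv2.imwrite("pics/w9.png",im[...,::-1])
```

```text
floor z 0.0713155864096714 4156
dish [ 284   81   69   60 1195] [ 0.5676 -0.231   0.083 ] 0.09194252943198969
dish [308 112  12  13 122] [ 0.5859 -0.242   0.0835] 0.08724288556020879
rim ((0.5867286920547485, -0.236009880900383), 0.054696813225746155)
bal [ 286   11   59   35 1147] [ 0.4695 -0.2107  0.0514] 0.054180242926939515
bal [267  20  19  37 210] [ 0.4698 -0.2712  0.0515] 0.05418164449755847
bal [344  23   7   5  12] [ 0.4718 -0.1691  0.0504] 0.050859378805430844
bal [260  25   8   8  19] [ 0.4516 -0.2845  0.0508] 0.05188561382523904
bal [347  27   7   3   9] [ 0.4767 -0.166   0.0507] 0.05150755087280856
bal [279  31   6   5   9] [ 0.4623 -0.2609  0.0504] 0.050841538417881804
bal [261  35   9  10  27] [ 0.464  -0.2845  0.0507] 0.051949217813193116
bal [351  38   4   9  11] [ 0.4954 -0.165   0.0507] 0.051884598149436856
bal [346  42   6   7  18] [ 0.4977 -0.1718  0.0505] 0.05096833691732644
bal [303  44   6   4   9] [ 0.4851 -0.2314  0.0506] 0.051484081159334505
bal [336  44   5   7   9] [ 0.4962 -0.1866  0.0504] 0.05085644140076889
bal [299  47   6   7  13] [ 0.4892 -0.2384  0.0507] 0.051340979412635934
bal [327  47   4   5   8] [ 0.4966 -0.1997  0.0506] 0.05131182567269732
bal [310  48   6   6  12] [ 0.4948 -0.2216  0.0505] 0.05180722349969058
bal [320  50   9   6  20] [ 0.5006 -0.2074  0.0506] 0.05135906682479585
bal [296  54  12   5  19] [ 0.4969 -0.2404  0.0506] 0.05121894179636988
bal [271  86  16  65 289] [ 0.5826 -0.2953  0.0647] 0.06709955088139152
bal [349 112  13  38 111] [ 0.6225 -0.1864  0.0645] 0.06685925002326448
```

Run:
```python
from h import *
im,W=wcloud()
C=np.array([.5868,-.236])
X=np.round((W[...,0]-C[0])*250).astype(float);Y=np.round((W[...,1]-C[1])*250).astype(float)
ok=(np.hypot(X,Y)<=13)&(W[...,2]>.05)&(W[...,2]<.1)
for x in range(13,-14,-1):
    print("".join("%3d"%round(np.median(W[ok&(X==x)&(Y==y),2])*1e3) if (ok&(X==x)&(Y==y)).any() else "  ." for y in range(13,-14,-1)))
```

```text
.  .  .  .  .  .  .  .  .  .  .  .  .  .  .  .  .  .  .  .  .  .  .  .  .  .  .
  .  .  .  .  .  .  .  .  .  .  .  .  .  .  .  .  .  .  .  .  .  .  .  .  .  .  .
  .  .  .  .  .  .  .  .  .  .  .  .  .  .  .  .  .  .  .  .  .  .  .  .  .  .  .
  .  .  .  .  .  . 96  .  .  .  .  .  .  .  .  .  .  .  .  .  .  .  .  .  .  .  .
  .  .  .  .  . 98 88  .  .  .  .  .  .  .  .  .  .  .  .  .  .  .  .  .  .  .  .
  .  .  .  . 97 88 75 70  .  .  .  .  .  .  .  .  .  .  .  .  .  .  .  .  .  .  .
  .  .  . 95 88 76 70 70  .  .  .  .  .  .  .  .  .  .  .  .  .  .  .  .  .  .  .
  .  .  . 93 79 70 70 70 70 69 71  .  .  .  .  .  .  .  .  .  .  .  .  . 99  .  .
  .  . 96 85 72 70 70 70 70 69 70 69 69 70 69  .  .  .  .  .  .  . 73 88 95  .  .
  .  . 93 80 70 69 70 70 69 70 70 70 70 70 70 70 70 70 69 70  . 71 70 80 94  .  .
  . 99 90 74 70 70 70 70 70 70 70 71 70 69 70 70 70 70 70 69 70 70 70 73 91 98  .
  . 96 85 71 70 70 70 70 70 70 70 70 70 70 76 70 70 69 69 70 69 70 70 71 89 97  .
  . 96 84 70 70 70 70 70 70 70 70 70 70 79 84 85 70 69 70 70 70 69 70 71 84 95  .
  . 96 83 70 70 70 70 70 70 70 69 70
[... 411 characters left out ...]
70 70 70 70 71 79 71 70 71 70 73 87 97  .  .
  .  .100 93 80 70 70 70 70 70 70 70 71 70 70 70 84 84 82 70 70 71 80 95  .  .  .
  .  .  . 97 89 75 70 69 70 70 76 83 84 83 70 81 84 85 83 80 71 79 90 96  .  .  .
  .  .  .  . 96 88 78 70 70 69 82 85 86 85 81 80 84 84 83 73 76 90 96  .  .  .  .
  .  .  .  .  . 96 90 79 73 70 82 85 86 84 70 70 81 83 81 81 91 96  .  .  .  .  .
  .  .  .  .  .  . 98 93 87 81 76 80 83 74 72 72 75 80 87 94 98  .  .  .  .  .  .
  .  .  .  .  .  .  .  . 97 93 90 87 85 84 85 87 90 94 96 98  .  .  .  .  .  .  .
  .  .  .  .  .  .  .  .  .  . 99 97 96 95 96 98 99  .  .  .  .  .  .  .  .  .  .
  .  .  .  .  .  .  .  .  .  .  .  .  .  .  .  .  .  .  .  .  .  .  .  .  .  .  .
```

All four stones are in the dish. Next I'll carry the scoop back to the tray.

apply_moves --increments "0.0065 0.025 0.0077 0 0.015 0 0;0.0065 0.025 0.0077 0 0 0 0;0.0065 0.025 0.0077 0 0 0 0;0.0065 0.025 0.0077 0 0 0 0;0.0065 0.025 0.0077 0 0 0 0;0.0065 0.025 0.0077 0 0 0 0;0.0065 0.025 0.0077 0 0 0 0;0.0065 0.025 0.0077 0 0 0 0;0.0065 0.025 0.0077 0 0 0 0;0.0065 0.025 0.0077 0 0 0 0"

```text
time: 20.1
tcp_pos: [0.6634, 0.0038, 0.2529]
orientation: [0.11, 0.993, 0.005, -0.048]
contact_force: [0.2, -0.1, -1.1]
gripper_width: 0.205
grip_force: 30.0
```

apply_moves --increments "0.0065 0.025 0.0077 0 0 0 0;0.0065 0.025 0.0077 0 0 0 0;0.0065 0.025 0.0077 0 0 0 0;0.0065 0.025 0.0077 0 0 0 0;0.0065 0.025 0.0077 0 0 0 0;0.0065 0.025 0.0077 0 0 0 0;0.0065 0.025 0.0077 0 0 0 0;0 0 0 0 0 0 0"

```text
time: 20.9
tcp_pos: [0.6509, 0.1903, 0.2026]
orientation: [0.107, 0.993, 0.007, -0.049]
contact_force: [0.1, 1.4, -1.2]
gripper_width: 0.204
grip_force: 30.0
```

```bash
cat > chk.py <<'E'
from h import *
np.set_printoptions(precision=4,suppress=True)
im,W=wcloud();s=r.read_state();Rt=R.from_quat(s["orientation"]).as_matrix();print(s["contact_force"],s["tcp_pos"],Rt)
print("tray frame TCP",M@(s["tcp_pos"][:2]-O)*1e3)
Q=W.reshape(-1,3);T=(Q-s["tcp_pos"])@Rt*1e3
m=(abs(T[:,1])<2)&(T[:,0]>8)&(T[:,0]<100)&(T[:,2]>20)&(T[:,2]<100);b=np.round(T[m,0]/8)*8
print([(int(x),round(float(np.median(T[m,2][b==x])),1),round(float(np.median(Q[m,2][b==x])*1e3),1)) for x in np.unique(b)])
# scoop side-to-side centre & roll
m=(T[:,0]>20)&(T[:,0]<40)&(T[:,2]>76)&(T[:,2]<90)&(abs(T[:,1])<34)
P=(Q[m][:,:2]-O)@M.T*1e3;print("pan y",np.percentile(P[:,1],[1,99]),"z by y",[round(float(np.median(Q[m,2][abs(P[:,1]-y)<5])*1e3),1) for y in(-20,0,20)])
E
python3 chk.py
```

```text
[-0.1988 -0.6768 -1.0627] [0.6517 0.1873 0.2032] [[-0.9719  0.215  -0.0957]
 [ 0.2139  0.9766  0.0218]
 [ 0.0981  0.0007 -0.9952]]
tray frame TCP [90.2404  2.4   ]
[(8, 81.8, 122.6), (16, 82.5, 122.5), (24, 83.3, 122.7), (32, 83.9, 122.7), (40, 84.5, 122.9), (48, 85.4, 122.8), (56, 85.8, 123.2), (64, 87.3, 122.6)]
pan y [-26.3381  35.6512] z by y [122.8, 122.8, 122.8]
```

apply_moves --increments "0 -0.0024 0 0 0 0 0;-0.0015 0 0.015 0 0 0 0;-0.0015 0 0.015 0 0 0 0;-0.0015 0 0.015 0 0 0 0;-0.0015 0 0.015 0 0 0 0;-0.0015 0 0.015 0 0 0 0;-0.0015 0 0.013 0 0 0 0;0 0 0 0 0 0 0"

```text
time: 21.75
tcp_pos: [0.6512, 0.1819, 0.1124]
orientation: [0.11, 0.993, 0.004, -0.05]
contact_force: [-0.2, -0.3, -1.4]
gripper_width: 0.206
grip_force: 30.0
```

```bash
python3 chk.py
python3 - <<'E'
from h import *
im,W=wcloud();Q=W.reshape(-1,3);T=(Q[:,:2]-O)@M.T*1e3
for lo,hi in((15,30),(40,56)):
    m=(T[:,0]>lo)&(T[:,0]<hi)&(abs(T[:,1])<50)&(Q[:,2]<.1);b=np.round(T[m,1]/2)*2
    print([(int(y),round(float(np.median(Q[m,2][b==y])*1e3))) for y in np.unique(b)])
E
```

```text
[-1.2819 -0.0417 -1.0574] [0.652  0.1821 0.1139] [[-0.971   0.2189 -0.0966]
 [ 0.2179  0.9757  0.0205]
 [ 0.0988 -0.0011 -0.9951]]
tray frame TCP [91.6474 -2.5968]
[(8, 82.2, 33.1), (16, 83.4, 32.6), (24, 84.0, 32.6), (32, 85.1, 32.4), (40, 85.7, 32.6), (48, 86.1, 32.9), (56, 86.7, 33.0), (64, 87.7, 32.9)]
pan y [-34.6534  27.3242] z by y [32.8, 32.7, 32.6]
[(-50, 1), (-48, 1), (-42, 31), (-40, 31), (-38, 19), (-36, 6), (-34, 6), (-32, 6), (-30, 6), (-28, 6), (-26, 7), (-24, 33), (-22, 34), (-20, 34), (-18, 34), (-16, 34), (-14, 34), (-12, 34), (-10, 34), (-8, 34), (-6, 34), (-4, 34), (-2, 34), (0, 34), (2, 34), (4, 34), (6, 34), (8, 34), (10, 34), (12, 34), (14, 34), (16, 34), (18, 7), (20, 6), (22, 6), (24, 6), (26, 6), (28, 6), (30, 6), (32, 6), (34, 6), (36, 6), (38, 21), (40, 31), (42, 31), (48, 1), (50, 1)]
[(-50, 1), (-48, 1), (-44, 30), (-42, 31), (-40, 30), (-38, 31), (-36, 45), (-34, 40), (-32, 34), (-30, 34), (-28, 34), (-26, 34), (-24, 34), (-22, 34), (-20, 34), (-18, 34), (-16, 34), (-14, 34), (-12, 34), (-10, 34), (-8, 34), (-6, 34), (-4, 34), (-2, 34), (0, 34), (2, 34), (4, 34), (6, 34), (8, 34), (10, 34), (12, 34), (14, 34), (16, 34), (18, 34), (20, 34), (22, 34), (24, 34), (26, 34), (28, 45), (30, 45), (36, 6), (38, 20), (40, 31), (42, 31), (44, 29), (48, 1), (50, 1)]
```

apply_moves --increments "0 0.003 0 0 0 0 0;0 0 0 0 0 0 0;-0.001 0 0.01 0 0 0 0;-0.001 0 0.01 0 0 0 0;0 0 0 0 0 0 0;0 0 0 0 0 0 0"

```text
time: 22.45
tcp_pos: [0.6529, 0.1849, 0.0944]
orientation: [0.11, 0.993, 0.005, -0.049]
contact_force: [0.8, -0.3, -1.4]
gripper_width: 0.2
grip_force: 30.0
```

```bash
python3 chk.py
```

```text
[ 0.2495 -0.5715 -0.6591] [0.6533 0.185  0.0949] [[-0.9711  0.2191 -0.0949]
 [ 0.2181  0.9757  0.0211]
 [ 0.0972 -0.0002 -0.9953]]
tray frame TCP [92.269  0.563]
[(8, 81.7, 14.5), (16, 82.1, 14.6), (24, 83.0, 14.6), (32, 83.7, 14.6), (40, 84.6, 14.5), (48, 85.5, 14.5), (56, 86.2, 14.4), (64, 87.3, 14.1), (72, 96.7, 5.5), (80, 97.4, 5.8), (88, 97.9, 5.8), (96, 98.7, 6.1)]
pan y [-31.1895  30.81  ] z by y [14.6, 14.6, 14.4]
```

apply_moves --increments "0 0 0.003 0 0 0 0;0 0 0.003 0 0 0 0;0 0 0.001 0 0 0 0;0 0 0 0 0 0 0;0 0 0 0 0 0 0"

```text
time: 23.0
tcp_pos: [0.6528, 0.1853, 0.0882]
orientation: [0.11, 0.993, 0.005, -0.048]
contact_force: [0.9, -0.3, -1.6]
gripper_width: 0.206
grip_force: 30.0
```

```bash
python3 chk.py
```

```text
[ 0.3179  0.4401 -0.9764] [0.6528 0.1853 0.0882] [[-0.9711  0.2191 -0.0944]
 [ 0.218   0.9757  0.0213]
 [ 0.0967  0.0001 -0.9953]]
tray frame TCP [91.7311  0.6935]
[(8, 81.1, 8.6), (16, 81.8, 8.2), (24, 82.8, 8.2), (32, 83.4, 8.3), (40, 84.2, 8.3), (48, 85.1, 8.3), (56, 85.6, 8.3), (64, 87.1, 7.5), (72, 89.9, 5.8), (80, 90.5, 5.9), (88, 91.5, 5.8), (96, 92.4, 5.7)]
pan y [-30.7873  31.143 ] z by y [8.2, 8.3, 8.3]
```

apply_moves --increments "0 0 0.001 0 0 0 0;0 0 0 0 0 0 0;0 0 0 0 0 0 1;0 0 0 0 0 0 1;0 0 0 0 0 0 1;0 0 0 0 0 0 1;0 0 0 0 0 0 1;0 0 0 0 0 0 1;0 0 0 0 0 0 1;0 0 0 0 0 0 1"

```text
time: 24.05
tcp_pos: [0.6526, 0.1853, 0.0871]
orientation: [0.11, 0.993, 0.005, -0.048]
contact_force: [0.1, 0.2, -0.3]
gripper_width: 0.893
grip_force: 0.0
```

apply_moves --increments "0 0 0 0 0 0 1;0 0 -0.01 0 0 0 1;0 0 -0.02 0 0 0 1;0 0 -0.03 0 0 0 1;0 0 -0.03 0 0 0 1;0 0 -0.03 0 0 0 1;0 0 -0.03 0 0 0 1;0 0 -0.03 0 0 0 1;0 0 0 0 0 0 1;0 0 0 0 0 0 1"

```text
time: 25.05
tcp_pos: [0.67, 0.1814, 0.2674]
orientation: [0.11, 0.993, 0.006, -0.047]
contact_force: [-0.4, -0.3, -0.4]
gripper_width: 0.996
grip_force: 0.0
```

Run:
```python
from h import *
im,W=wcloud();Q=W.reshape(-1,3);T=(Q[:,:2]-O)@M.T*1e3
for lo,hi in((15,30),(40,56)):
    m=(T[:,0]>lo)&(T[:,0]<hi)&(abs(T[:,1])<50)&(Q[:,2]<.1);b=np.round(T[m,1]/4)*4
    print([(int(y),round(float(np.median(Q[m,2][b==y])*1e3))) for y in np.unique(b)])
m=(abs(T[:,1])<3)&(T[:,0]>-130)&(T[:,0]<145)&(Q[:,2]<.15);b=np.round(T[m,0]/8)*8
print([(int(y),round(float(np.median(Q[m,2][b==y])*1e3))) for y in np.unique(b)])
m=(abs(T[:,0]-92)<25)&(abs(T[:,1])<25)&(Q[:,2]>.115)&(Q[:,2]<.14);print("handle top",T[m].mean(0),np.median(Q[m,2]))
r.capture("top");r.capture("side")
for n in("beaker","bulb","spare_dish","jar","wash_bottle","dish","scoop"):print(n,[np.round(q["at"],3).tolist() for q in r.spot_in(n,"top")[:1]],[np.round(q["at"],3).tolist() for q in r.spot_in(n,"side")[:1]])
s=r.read_state();print(s["time"],s["tcp_pos"],s["contact_force"])
im,W=cloud("top");W=W.reshape(-1,3);m=(W[:,2]>.09)&(W[:,2]<.15)&(abs(W[:,0]-.6)<.1)&(abs(W[:,1]+.24)<.09)
print("dish",cv2.minEnclosingCircle(W[m][:,:2].astype(np.float32)))
```

```text
[(-48, 1), (-44, 30), (-40, 30), (-36, 6), (-32, 6), (-28, 6), (-24, 6), (-20, 7), (-16, 7), (-12, 8), (-8, 7), (-4, 8), (0, 8), (4, 7), (8, 8), (12, 7), (16, 8), (20, 6), (24, 6), (28, 6), (32, 6), (36, 6), (40, 31), (44, 31), (48, 1)]
[(-48, 1), (-44, 30), (-40, 30), (-36, 6), (-32, 18), (-28, 8), (-24, 8), (-20, 8), (-16, 8), (-12, 8), (-8, 8), (-4, 8), (0, 8), (4, 8), (8, 8), (12, 8), (16, 8), (20, 8), (24, 8), (28, 8), (32, 18), (36, 8), (40, 31), (44, 30), (48, 1)]
[(-128, 34), (-120, 32), (-112, 14), (-104, 6), (-96, 6), (-88, 6), (-80, 6), (-72, 6), (-64, 6), (-56, 6), (-48, 6), (-40, 6), (-32, 6), (-24, 6), (-16, 6), (-8, 6), (0, 5), (8, 6), (16, 6), (24, 8), (32, 8), (40, 8), (48, 8), (56, 8), (64, 8), (72, 8), (80, 8), (88, 81), (96, 128), (104, 128), (128, 6), (136, 23), (144, 30)]
handle top [96.47537726  0.55618213] 0.1272294650191556
beaker [[0.695, -0.016, 0.035]] [[0.684, -0.032, 0.056]]
bulb [[0.55, 0.02, 0.041]] [[0.548, 0.004, 0.033]]
spare_dish [[0.4, 0.003, 0.022]] [[0.519, -0.28, 0.045]]
jar [[0.496, -0.437, 0.09]] [[0.481, -0.464, 0.077]]
wash_bottle [[0.649, 0.455, 0.108]] [[0.644, 0.445, 0.074]]
dish [[0.6, -0.238, 0.071]] [[0.598, -0.226, 0.086]]
scoop [[0.6, -0.242, 0.07]] [[0.644, 0.188, 0.021]]
25.9 [0.66962979 0.18147202 0.26631916] [ 0.15449443 -0.12456699  0.30335411]
dish ((0.5894503593444824, -0.2359689474105835), 0.05464683473110199)
```

The scoop is standing upright in the tray with the gripper clear of it, the dish is where it was, and the bystanders have not moved.

```bash
python3 -c "
from workcell import r
print(r.sign_off())"
```

```text
the job is handed in; nothing more can be done
None
```

All four boiling stones are in the dish and the scoop stands released and upright on the tray floor, with the dish and bystanders measured where they started; the job was handed in at about 26 s, and the hand-in returned no verdict.

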